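# Rock three slide boxes, find the one that rattles and hold it out

## Robot

A 7-joint arm with a two-finger parallel gripper is mounted at the origin on a cart in front of the work surface, level with it; the furniture and walls round the work are solid. World frame = base frame: x ahead of the robot, y to its left, z up, the work surface at z = 0. Lengths are in m, angles in rad, forces in N, time in s.
With the tool pointing down it reaches from about 0.4 to 0.875 m from the base axis. Payload 6.5 kg.
Tool frame: the origin (TCP) lies between the finger pads; the fingertips stand 17 mm ahead of it and the grasp point (between the pads) lies 2 mm behind it (ctrl.tcp_to_tips is the distance from the TCP to the fingertips, in m); z points along the fingers, y is the line along which they close (so a half turn about z gives the same grasp; the last joint's range is limited). The gripper opens to 88 mm and grips with 3 to 60 N. Pads are 18 mm wide; open, the fingers measure 123 mm over their backs; the gripper's body (75 mm by 187 mm) begins 45 mm behind the grasp point.
Start: joints at [1.075, 0.536, -0.004, 1.538, 0.003, 1.067, -0.071], TCP at [0.271, -0.591, 0.231] pointing down, gripper open.
Joint ranges: [-2.7, 2.7], [-0.37, 2.16], [-1.27, 1.26], [0.24, 2.4], [-1.31, 4.45], [0.19, 1.91], [-2.76, 2.76]. Speed limits (rad/s): [2.39, 2.39, 3.14, 3.14, 3.14, 3.14, 3.14].

## Interface

Orientations are given as a unit quaternion [w, x, y, z].
In Python, from station import ctrl, cams, workorder gives the robot as it stands.
- The arm moves only by the shell command python3 -m creep 'ROWS'. ROWS is JSON, a list of rows, each an object of numbers: "x", "y", "z": the shift along the world's x, y, z in cm; "rx", "ry", "rz": the turn, a rotation vector about the world's x, y, z in degrees; "jaw": the finger opening in cm, from 0 to 8.81. A call has 1 to 8 rows; each row is the pose to reach, as a shift and turn from the pose commanded when the call began; what a row does not reach only later rows make up. A row lasts 1/10 s, in which the tool goes at most 50 mm and 8.59 degrees, less where a joint would pass 70% of its speed; a pose out of reach is approached as far as the arm can. A call with a gripper value outside its range is refused whole. The fingers move at their own pace and stop on an object; the grip force is fixed at half the most. Time passes only in rows, so rows that repeat a pose let the fingers close. It gives the time, the measured TCP pose, the force, the opening and the grip force at its end, in the units of the state.
- ctrl.read_state(): the state, without advancing time (a new reading comes with each control period).
- cams.camera(name): name is "scene" or "side" or "wrist"; returns (picture, depth): 400x640x3 uint8, red, green, blue; 400x640 float32, m along the optical axis (not along the pixel's ray), 0 where there is no reading.
- cams.get_calibration(name): a dict with "fx", "fy", "cx", "cy" (pixels), "R" (3x3) and "t" (3): a world point X has camera coordinates R X + t. Camera axes: x right, y down, z forward; pixel columns grow to the right and rows downward; lengths in m; the calibration is good to about 2 mm. A picture is of the moment at which its call begins: read the wrist's pose just before it. get_calibration takes no time and is no camera call; for the wrist camera it gives the pose at the moment of the call.
- workorder.close_job(): hands the job in; it is judged then, once.
The state is a dict: "time_s": time; "q": joint angles; "dq": joint speeds; "tau": joint torques, N m; "ee_pos": TCP position; "tool_rot": TCP orientation; "force": force on the tool from outside, world axes, zero at the start; "wrist_torque": the same for the moment, N m; "opening": opening from 0.0 (shut) to 1.0 (fully open); "grasp_force": force on a finger pad.
Only numpy, scipy, OpenCV 4.12 (cv2) and the standard library are available. Lean on these libraries where they do the work, as an engineer would, in place of code of your own. Each camera call takes 0.05 s, during which the arm holds its last target. There are 200 camera calls.

## Task

One of the three slide boxes standing on the bench has a loose metal part inside. Lift one at a time well clear of the bench and of the other boxes and rock it from end to end, tipping it 30 to 40 degrees one way along its length and then the other, until you find the one that rattles; stand a quiet box back upright on the bench and leave the other things alone. Finish holding the rattling box upright and level over the middle of the note pad, 10 to 20 cm above it, and keep holding it there: do not put it down or let go.

Things in the scene. Friction and masses are not known exactly. Their poses are not given: they have to be found in the camera images.
- box_1_mid (a point): One of three identical closed slide boxes, blue plastic, standing on its long hinge edge, latch edge up: 165 mm long, 92 mm high, 35 mm thick, 0.4 to 0.6 kg. This point is its centre, half-way up (46 mm above the bench when standing). Axes: x across the 35 mm thickness (grip across this, from above), y along the 165 mm length, z up.
- box_2_mid (a point): One of three identical slide boxes: size, point and axes as for box_1_mid. In exactly one of the three, not known which, a metal part of about 0.2 kg lies loose and can slide 100 mm along y, end to end, when that box is tipped more than about 15 degrees; it knocks on arriving. The contents of the other two are packed tight; weight does not tell them apart.
- box_3_mid (a point): One of three identical slide boxes: size, point and axes as for box_1_mid. How to feel the loose part: once the box is level again it stays at the end it slid to, so the load pulls about 50 mm off the middle, first to one side, then, after tipping the other way, to the other (moment about +0.1 and -0.1 N m); in a tight box the level moment is the same after both.
- pad_top (a point): square pad of yellow note paper lying fixed on the bench, 74 x 74 x 13 mm; this point is the centre of its top face. A tall fixed microscope stands between the boxes (left of it) and the pad (right of it), its front 0.42 m ahead of the robot: go round it on the robot's side
- timer_mid (a point): bystander, loose, leave alone: white lab timer lying on its back, 67 x 63 x 20 mm; its centre
- jar_mid (a point): bystander, loose, leave alone: white screw-lid jar of swabs, 56 mm in diameter, 92 mm high; its centre
- dropper_mid (a point): bystander, loose, leave alone: small white bottle with a screw cap, 30 mm in diameter, 66 mm high; its centre

How it is judged:
On the way:
1. the rattling box is lifted clear of the bench and tipped more than 20 degrees along its length, so that the loose part slides over to the end where it did not start (((distance between box_1_mid and loose_part_c0 below 0.07 m and height (world z) of box_1_mid above 0.1 m and angle between box_1_mid's own y axis and vertical below 1.22 rad and y of loose_part_c0 in the frame of box_1_mid below -0.035 m) or (distance between box_2_mid and loose_part_c0 below 0.07 m and height (world z) of box_2_mid above 0.1 m and angle between box_2_mid's own y axis and vertical below 1.22 rad and y of loose_part_c0 in the frame of box_2_mid below -0.035 m) or (distance between box_3_mid and loose_part_c0 below 0.07 m and height (world z) of box_3_mid above 0.1 m and angle between box_3_mid's own y axis and vertical below 1.22 rad and y of loose_part_c0 in the frame of box_3_mid below -0.035 m))), for 0.1 s.
At the end, for the whole second after the job is handed in: The rattling box is held by the fingers with its centre within 50 mm (seen from above) of the pad's centre and 0.12 to 0.31 m above the bench, upright within 0.2 rad; the two quiet boxes stand upright (within 0.15 rad) on the bench (((distance between box_1_mid and loose_part_c0 below 0.07 m and horizontal distance between box_1_mid and pad_top below 0.05 m and height (world z) of box_1_mid between 0.12 and 0.31 m and angle between box_1_mid's own z axis and vertical below 0.2 rad and contact force between the fingers and box_1 above 2 N) or (distance between box_2_mid and loose_part_c0 below 0.07 m and horizontal distance between box_2_mid and pad_top below 0.05 m and height (world z) of box_2_mid between 0.12 and 0.31 m and angle between box_2_mid's own z axis and vertical below 0.2 rad and contact force between the fingers and box_2 above 2 N) or (distance between box_3_mid and loose_part_c0 below 0.07 m and horizontal distance between box_3_mid and pad_top below 0.05 m and height (world z) of box_3_mid between 0.12 and 0.31 m and angle between box_3_mid's own z axis and vertical below 0.2 rad and contact force between the fingers and box_3 above 2 N)) and (((angle between box_2_mid's own z axis and vertical below 0.15 rad and height (world z) of box_2_mid below 0.056 m) and (angle between box_3_mid's own z axis and vertical below 0.15 rad and height (world z) of box_3_mid below 0.056 m)) or ((angle between box_1_mid's own z axis and vertical below 0.15 rad and height (world z) of box_1_mid below 0.056 m) and (angle between box_3_mid's own z axis and vertical below 0.15 rad and height (world z) of box_3_mid below 0.056 m)) or ((angle between box_1_mid's own z axis and vertical below 0.15 rad and height (world z) of box_1_mid below 0.056 m) and (angle between box_2_mid's own z axis and vertical below 0.15 rad and height (world z) of box_2_mid below 0.056 m)))); the arm keeps its last pose, push and grip.
It fails at once if a bystander (timer, jar or small bottle) is moved more than 40 mm or knocked over (distance of any of timer_mid, jar_mid, dropper_mid from where it was at the start of the episode above 0.04 m or angle between any of timer_mid, jar_mid, dropper_mid's own z axis and vertical above 0.6 rad).
It also fails if it takes over 72 s, if anything falls off the work surface, if the arm or the gripper's body presses on something with over 40 N, if the wrist force passes 120 N, or if a joint passes its speed limit or range.

## Working session

There is one attempt and no reset: what is moved stays moved. The work goes in short steps, Python scripts to look and compute and a shell command to move; the robot and the scene stay as the last step left them, time stands still between calls to the robot, and variables do not carry over. Pictures are saved under pics/ and viewed, at most 10 in all, crops included, and the job is handed in when it is done.

```bash
mkdir -p pics; ls
python3 - <<'E'
from station import ctrl,cams
import cv2,numpy as np
s=ctrl.read_state();print(s)
ims=[]
for n in("scene","side"):
    p,d=cams.camera(n);c=cams.get_calibration(n);np.savez(f"pics/{n}0.npz",p=p,d=d,**c)
    cv2.imwrite(f"pics/{n}0.png",p[:,:,::-1]);print(n,(-np.array(c["R"]).T@np.array(c["t"])).round(3),c["fx"])
E
```

```text
pics
{'time_s': 0.0, 'q': array([ 1.07484721,  0.53715832, -0.00444819,  1.53884949,  0.00261511,
        1.06728557, -0.07118788]), 'dq': array([-2.56406718e-04,  7.59907308e-05,  1.68428986e-03, -5.22057930e-04,
       -7.15670810e-04, -1.51674889e-03, -3.11707539e-04]), 'tau': array([-5.88253397e-05, -5.70993912e+01,  9.90877636e-01, -2.51601827e+01,
       -5.61731716e-02,  1.79589068e-02,  1.54548748e-04]), 'ee_pos': array([ 0.27054721, -0.59034326,  0.2302533 ]), 'tool_rot': array([-8.11282965e-04,  9.76992185e-01,  2.13273419e-01, -2.45074729e-04]), 'force': array([ 0.00209576,  0.50619602, -0.2623984 ]), 'wrist_torque': array([-0.03875495,  0.02539588,  0.0109428 ]), 'grasp_force': 0.0, 'opening': 1.0001800101277116}
scene [-0.224 -1.007  0.658] 422.9774976152762
side [ 0.889 -0.596  1.085] 381.76314862859147
```

View pics/scene0.png

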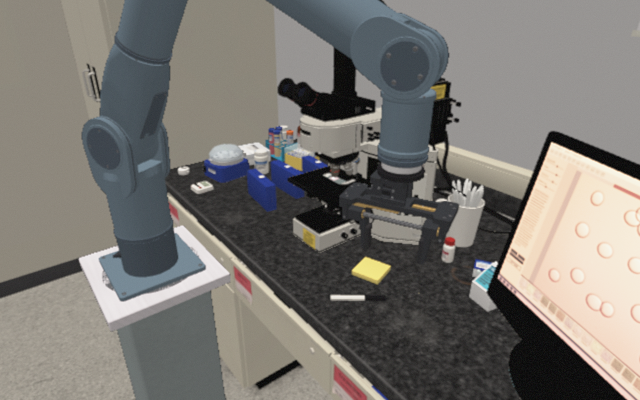

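View pics/side0.png

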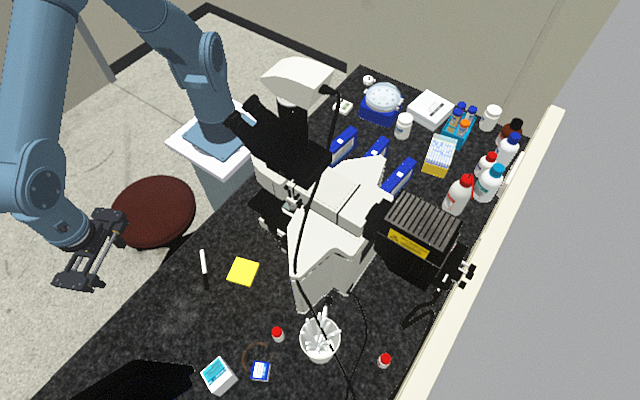

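The side view shows the three blue boxes at about (343,145), (375,150) and (398,178), partly hidden by the microscope, with the pad at (243,271), the jar at (404,125) and the timer at (343,107). In the scene view the pad is at (371,270), one box is at (262,190) and the red-capped bottle is at (448,250).

```bash
cat > h.py <<'E'
import numpy as np,cv2
def pts(f):
    z=np.load(f);p,d=z["p"],z["d"];v,u=np.mgrid[:400,:640]
    c=np.stack([(u-z["cx"])/z["fx"]*d,(v-z["cy"])/z["fy"]*d,d],-1)
    return p,d,(c-z["t"])@z["R"]
def blobs(mask,W,lo,minA=25):
    n,l,s,c=cv2.connectedComponentsWithStats(mask.astype(np.uint8))
    for i in range(1,n):
        if s[i,4]<minA: continue
        P=W[l==i]; r=cv2.minAreaRect((P[:,:2]*1000).astype(np.float32))
        print("px",c[i].round(),"n",s[i,4],"med",np.median(P,0).round(3),"min",P.min(0).round(3),"max",P.max(0).round(3),"rect",np.round(r[0]),np.round(r[1]),round(r[2]))
E
python3 - <<'E'
from h import *
for n in("side","scene"):
    p,d,W=pts(f"pics/{n}0.npz");hsv=cv2.cvtColor(p,cv2.COLOR_RGB2HSV)
    H,S,V=hsv[...,0],hsv[...,1],hsv[...,2];z=W[...,2];ok=d>0
    blue=ok&(H>105)&(H<130)&(S>120)
    print(n,"blue tops");blobs(blue&(abs(z-.092)<.008),W,0)
    print("blue all");blobs(blue,W,0,60)
    print("yellow");blobs(ok&(H>22)&(H<35)&(S>150)&(z<.03),W,0)
    print("white");blobs(ok&(S<60)&(V>150)&(z>.008)&(z<.2)&(W[...,0]>.2)&(W[...,0]<1.2)&(W[...,1]>-.9),W,0,60)
    mic=ok&(z>.03)&(W[...,0]>.35)&(W[...,0]<.65)&(W[...,1]>-.3)&(W[...,1]<.25)&~blue
    if n=="side":
        for zz in(.05,.1,.2,.3,.4,.5):
            m=mic&(abs(z-zz)<.05);print(zz,m.sum(),W[m].min(0).round(3) if m.any() else 0,W[m].max(0).round(3) if m.any() else 0)
E
```

```text
side blue tops
px [342. 138.] n 272 med [0.438 0.171 0.09 ] min [0.414 0.095 0.084] max [0.46  0.235 0.096] rect [435. 165.] [137.  36.] 83
px [377. 145.] n 212 med [0.553 0.207 0.09 ] min [0.538 0.14  0.084] max [0.574 0.257 0.095] rect [556. 198.] [117.  36.] 90
px [398. 174.] n 414 med [0.669 0.136 0.09 ] min [0.646 0.06  0.084] max [0.694 0.224 0.095] rect [669. 142.] [163.  35.] 84
blue all
px [377. 115.] n 549 med [0.466 0.366 0.043] min [ 0.382  0.353 -0.004] max [0.52  0.528 0.09 ] rect [445. 438.] [137. 165.] 7
px [459. 109.] n 116 med [0.716 0.495 0.118] min [0.702 0.464 0.098] max [0.73  0.533 0.123] rect [716. 498.] [69. 29.] 89
px [344. 142.] n 445 med [0.445 0.173 0.088] min [ 0.389 -0.12  -0.005] max [0.579 0.309 0.399] rect [468.  90.] [ 76. 467.] 19
px [514. 138.] n 128 med [0.923 0.453 0.137] min [ 0.905  0.443 -0.001] max [0.948 0.616 0.146] rect [937. 529.] [175.  32.] 77
px [379. 146.] n 262 med [0.556 0.215 0.09 ] min [ 0.513  0.    -0.001] max [0.613 0.332 0.283] rect [560. 166.] [ 53. 343.] 9
px [399. 174.] n 503 med [0.673 0.15  0.09 ] min [ 0.646 -0.123 -0.0
[... 4945 characters left out ...]
 587. -316.] [ 8. 45.] 35
px [398. 240.] n 67 med [ 0.598 -0.329  0.011] min [ 0.562 -0.368  0.008] max [ 0.634 -0.285  0.016] rect [ 596. -328.] [  9. 108.] 40
px [563. 310.] n 5212 med [ 0.468 -0.816  0.158] min [ 0.427 -0.9    0.11 ] max [ 0.532 -0.665  0.2  ] rect [ 480. -784.] [253.  19.] 69
px [448. 252.] n 131 med [ 0.632 -0.472  0.035] min [ 0.626 -0.479  0.008] max [ 0.652 -0.453  0.053] rect [ 635. -468.] [19. 28.] 40
px [481. 285.] n 520 med [ 0.553 -0.608  0.028] min [ 0.516 -0.658  0.008] max [ 0.684 -0.54   0.144] rect [ 591. -599.] [191.  52.] 36
px [347. 297.] n 87 med [ 0.316 -0.425  0.01 ] min [ 0.285 -0.453  0.008] max [ 0.35  -0.399  0.014] rect [ 317. -425.] [11. 80.] 51
```

Run:
```python
from h import *
L=[]
for n in("side","scene"):
    p,d,W=pts(f"pics/{n}0.npz");L.append(W[(d>0)&(d<2.5)])
W=np.concatenate(L);x,y,z=W.T
a=np.array([.271,-.591])/.65
arm=(abs(x*a[1]-y*a[0])<.14)&(x*a[0]+y*a[1]>-.1)
for zz in np.arange(.025,.75,.05):
    print(round(zz,3),end=": ")
    for yy in np.arange(-.35,.1,.05):
        m=(abs(z-zz)<.025)&(abs(y-yy)<.025)&(x>.2)&(x<.8)&~arm
        print(f"{yy:.2f}:{np.percentile(x[m],2):.2f}({m.sum()})" if m.sum()>5 else f"{yy:.2f}:-",end=" ")
    print()
# pad, jar
p,d,W=pts("pics/side0.npz");hsv=cv2.cvtColor(p,cv2.COLOR_RGB2HSV)
m=(d>0)&(hsv[...,0]>22)&(hsv[...,0]<35)&(hsv[...,1]>100)
m[:230]=0;m[300:]=0;m[:,:210]=0;m[:,280:]=0
print("pad");blobs(m,W,0)
z=W[...,2];m=(d>0)&(z>.08)&(z<.1)&(W[...,1]>.24)&(W[...,1]<.36)&(W[...,0]>.4)&(W[...,0]<.66);print("jar");blobs(m,W,0,8)
```

```text
0.025: -0.35:0.33(1927) -0.30:0.30(1622) -0.25:0.28(1641) -0.20:0.25(660) -0.15:0.23(538) -0.10:0.23(267) -0.05:0.22(119) -0.00:0.22(125) 0.05:0.23(292) 
0.075: -0.35:0.59(313) -0.30:0.52(356) -0.25:0.39(548) -0.20:0.38(647) -0.15:0.38(380) -0.10:0.38(122) -0.05:- -0.00:- 0.05:0.40(162) 
0.125: -0.35:0.60(164) -0.30:0.52(122) -0.25:0.45(301) -0.20:0.43(153) -0.15:0.43(45) -0.10:0.42(10) -0.05:- -0.00:- 0.05:- 
0.175: -0.35:0.61(345) -0.30:0.68(110) -0.25:0.38(1149) -0.20:0.38(1123) -0.15:0.38(449) -0.10:0.38(322) -0.05:- -0.00:0.66(7) 0.05:- 
0.225: -0.35:0.62(264) -0.30:0.68(132) -0.25:0.55(401) -0.20:0.45(543) -0.15:0.45(58) -0.10:- -0.05:- -0.00:0.66(19) 0.05:- 
0.275: -0.35:0.61(649) -0.30:0.57(924) -0.25:0.44(2030) -0.20:0.39(902) -0.15:0.38(64) -0.10:0.57(274) -0.05:0.57(671) -0.00:0.60(303) 0.05:- 
0.325: -0.35:0.64(104) -0.30:- -0.25:0.42(1045) -0.20:0.39(3084) -0.15:0.38(1409) -0.10:0.57(78) -0.05:- -0.00:- 0.05:- 
0.375: -0.35:0.65(61) -0.30:- -0.25:0.43(426) -0.20:0.39(2219) -0.15:0.39(549) -0.10:0.41(38) -0.05:- -0.00:- 0.05:- 
0.425: -0.35:0.65(38) -0.30:0.65(37) -0.25:0
[... 355 characters left out ...]
0.15:0.54(14) -0.10:- -0.05:- -0.00:- 0.05:- 
0.625: -0.35:- -0.30:- -0.25:- -0.20:0.48(1522) -0.15:0.48(468) -0.10:- -0.05:- -0.00:- 0.05:- 
0.675: -0.35:- -0.30:- -0.25:- -0.20:0.54(326) -0.15:0.54(381) -0.10:- -0.05:- -0.00:- 0.05:- 
0.725: -0.35:- -0.30:- -0.25:- -0.20:- -0.15:- -0.10:- -0.05:- -0.00:- 0.05:- 
pad
px [243. 271.] n 687 med [ 0.446 -0.381  0.012] min [ 0.394 -0.426 -0.004] max [ 0.489 -0.329  0.02 ] rect [ 443. -378.] [78. 83.] 17
jar
px [402. 121.] n 37 med [0.572 0.353 0.09 ] min [0.552 0.348 0.08 ] max [0.589 0.36  0.097] rect [570. 353.] [37. 12.] 7
px [384. 138.] n 37 med [0.559 0.246 0.09 ] min [0.537 0.24  0.081] max [0.574 0.257 0.094] rect [555. 248.] [16. 38.] 86
```

```bash
python3 -m creep '[{"x":-12,"y":25,"z":3},{"x":-12,"y":25,"z":3},{"x":-12,"y":25,"z":3},{"x":-12,"y":25,"z":3},{"x":-12,"y":25,"z":3},{"x":-12,"y":25,"z":3},{"x":-12,"y":25,"z":3},{"x":-12,"y":25,"z":3}]'; python3 -c "
from station import ctrl;s=ctrl.read_state();print(s['q'].round(3),s['ee_pos'].round(3),s['time_s'])"
```

```text
[ 1.075  0.537 -0.004  1.539  0.003  1.067 -0.071] [ 0.271 -0.59   0.23 ] 0.1schema error: expected keys x, y, z, rx, ry, rz, jaw
```

```bash
python3 -m creep '[{"x":-4,"y":9,"z":1,"rx":0,"ry":0,"rz":0,"jaw":8.8},{"x":-12,"y":25,"z":3,"rx":0,"ry":0,"rz":0,"jaw":8.8},{"x":-12,"y":25,"z":3,"rx":0,"ry":0,"rz":0,"jaw":8.8},{"x":-12,"y":25,"z":3,"rx":0,"ry":0,"rz":0,"jaw":8.8},{"x":-12,"y":25,"z":3,"rx":0,"ry":0,"rz":0,"jaw":8.8},{"x":-12,"y":25,"z":3,"rx":0,"ry":0,"rz":0,"jaw":8.8},{"x":-12,"y":25,"z":3,"rx":0,"ry":0,"rz":0,"jaw":8.8},{"x":-12,"y":25,"z":3,"rx":0,"ry":0,"rz":0,"jaw":8.8}]'; python3 -c "
from station import ctrl;s=ctrl.read_state();print(s['q'].round(3),s['ee_pos'].round(3),s['time_s'])"
```

```text
time_s: 0.9
ee_pos: [0.151, -0.3412, 0.2614]
tool_rot: [0.001, 0.977, 0.213, 0.0]
force: [0.1, -0.3, -0.1]
opening: 0.998
grasp_force: 0.0
[ 1.073e+00  1.100e-02 -4.000e-02  2.171e+00  1.000e-03  9.590e-01
 -1.080e-01] [ 0.151 -0.341  0.261] 0.9
```

```bash
python3 -m creep '[{"x":2,"y":4.5,"z":1,"rx":0,"ry":0,"rz":0,"jaw":8.8},{"x":5,"y":9,"z":1,"rx":0,"ry":0,"rz":0,"jaw":8.8},{"x":7,"y":13,"z":1,"rx":0,"ry":0,"rz":0,"jaw":8.8},{"x":9,"y":17,"z":1,"rx":0,"ry":0,"rz":0,"jaw":8.8},{"x":11,"y":21.5,"z":1,"rx":0,"ry":0,"rz":0,"jaw":8.8},{"x":13,"y":26,"z":1,"rx":0,"ry":0,"rz":0,"jaw":8.8},{"x":15,"y":30,"z":1,"rx":0,"ry":0,"rz":0,"jaw":8.8},{"x":16,"y":34,"z":1,"rx":0,"ry":0,"rz":0,"jaw":8.8}]'; python3 -c "
from station import ctrl;s=ctrl.read_state();print(s['q'].round(3),s['ee_pos'].round(3),s['time_s'])"
```

```text
time_s: 1.7
ee_pos: [0.3135, 0.0015, 0.2718]
tool_rot: [-0.001, 0.977, 0.214, 0.001]
force: [1.2, -0.3, 0.6]
opening: 0.997
grasp_force: 0.0
[ 0.647 -0.119 -0.714  2.24  -0.095  0.991 -1.151] [0.313 0.002 0.272] 1.7
```

```bash
python3 -m creep '[{"x":2,"y":4,"z":1,"rx":0,"ry":0,"rz":8,"jaw":8.8},{"x":4,"y":8,"z":2,"rx":0,"ry":0,"rz":16,"jaw":8.8},{"x":6,"y":12,"z":3,"rx":0,"ry":0,"rz":24,"jaw":8.8},{"x":9,"y":15,"z":4,"rx":0,"ry":0,"rz":32,"jaw":8.8},{"x":11,"y":15,"z":4,"rx":0,"ry":0,"rz":40,"jaw":8.8},{"x":11,"y":15,"z":4,"rx":0,"ry":0,"rz":48,"jaw":8.8},{"x":11,"y":15,"z":4,"rx":0,"ry":0,"rz":58,"jaw":8.8},{"x":11,"y":15,"z":4,"rx":0,"ry":0,"rz":58,"jaw":8.8}]'
python3 - <<'E'
from station import ctrl,cams
from h import *
s=ctrl.read_state();print(s['q'].round(3),s['ee_pos'].round(3),s['tool_rot'].round(3),s['time_s'])
c=cams.get_calibration("wrist");p,d=cams.camera("wrist");np.savez("pics/w1.npz",p=p,d=d,**c);cv2.imwrite("pics/w1.png",p[:,:,::-1])
p,d,W=pts("pics/w1.npz");hsv=cv2.cvtColor(p,cv2.COLOR_RGB2HSV);z=W[...,2]
blobs((d>0)&(hsv[...,0]>105)&(hsv[...,0]<130)&(hsv[...,1]>120)&(abs(z-.092)<.008),W,0)
E
```

```text
time_s: 2.5
ee_pos: [0.422, 0.1498, 0.3109]
tool_rot: [-0.001, 0.75, 0.661, 0.001]
force: [0.1, -0.5, 0.6]
opening: 0.999
grasp_force: 0.0
[ 0.453  0.211 -0.999  1.907  0.193  1.126 -0.746] [0.422 0.15  0.311] [-0.001  0.75   0.661  0.001] 2.5
px [441. 124.] n 5105 med [0.551 0.186 0.09 ] min [0.533 0.09  0.084] max [0.571 0.255 0.093] rect [552. 172.] [165.  36.] 89
px [549. 140.] n 5210 med [0.664 0.154 0.09 ] min [0.64  0.059 0.084] max [0.692 0.225 0.093] rect [666. 142.] [165.  37.] 84
px [330. 160.] n 4467 med [0.43  0.162 0.09 ] min [0.403 0.066 0.085] max [0.458 0.234 0.093] rect [431. 150.] [165.  35.] 83
```

View pics/w1.png

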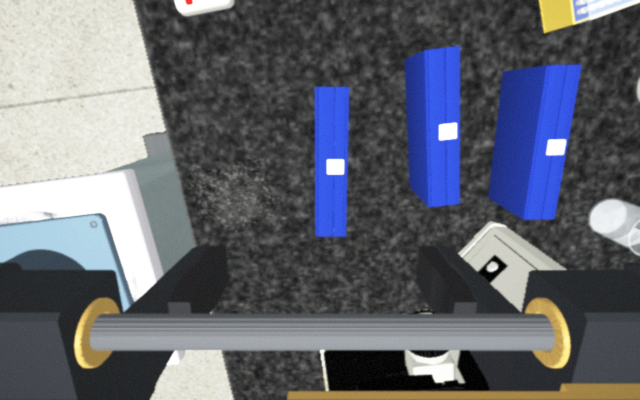

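The wrist view shows the three boxes end-on from above, with latches at (335,167), (448,131) and (555,147). They measure 165 x 36 mm with tops at 0.09 m, which matches the given size. I'm going down on the near box.

```bash
python3 -m creep '[{"x":0.9,"y":0,"z":-4,"rx":0,"ry":0,"rz":0,"jaw":8.8},{"x":0.9,"y":0,"z":-8,"rx":0,"ry":0,"rz":0,"jaw":8.8},{"x":0.9,"y":0,"z":-12,"rx":0,"ry":0,"rz":0,"jaw":8.8},{"x":0.9,"y":0,"z":-16,"rx":0,"ry":0,"rz":0,"jaw":8.8},{"x":0.9,"y":0,"z":-20,"rx":0,"ry":0,"rz":0,"jaw":8.8},{"x":0.9,"y":0,"z":-23,"rx":0,"ry":0,"rz":0,"jaw":8.8},{"x":0.9,"y":0,"z":-25.2,"rx":0,"ry":0,"rz":0,"jaw":8.8},{"x":0.9,"y":0,"z":-25.2,"rx":0,"ry":0,"rz":0,"jaw":8.8}]'; python3 -m creep '[{"x":0,"y":0,"z":0,"rx":0,"ry":0,"rz":0,"jaw":2},{"x":0,"y":0,"z":0,"rx":0,"ry":0,"rz":0,"jaw":2},{"x":0,"y":0,"z":0,"rx":0,"ry":0,"rz":0,"jaw":2},{"x":0,"y":0,"z":0,"rx":0,"ry":0,"rz":0,"jaw":2},{"x":0,"y":0,"z":0,"rx":0,"ry":0,"rz":0,"jaw":2},{"x":0,"y":0,"z":0,"rx":0,"ry":0,"rz":0,"jaw":2},{"x":0,"y":0,"z":0,"rx":0,"ry":0,"rz":0,"jaw":2}]'
```

```text
time_s: 3.35
ee_pos: [0.4284, 0.1487, 0.0568]
tool_rot: [-0.001, 0.752, 0.659, -0.002]
force: [-1.0, -0.6, -0.5]
opening: 0.999
grasp_force: 0.0
time_s: 4.05
ee_pos: [0.4302, 0.1492, 0.0593]
tool_rot: [0.0, 0.751, 0.66, 0.0]
force: [1.1, 0.4, -2.9]
opening: 0.397
grasp_force: 29.9
```

```bash
cat > r.py <<'E'
from station import ctrl
import numpy as np
s=ctrl.read_state();w=s["tool_rot"];a=2*np.arctan2(w[2],w[1])-np.pi/2
u=np.array([np.cos(a),np.sin(a),0])
print("t",round(s["time_s"],2),"q",s["q"].round(2),"pos",s["ee_pos"].round(3),"F",s["force"].round(2),"M",s["wrist_torque"].round(3),"M.y",round(float(s["wrist_torque"]@u),3),"open",round(s["opening"],3))
E
python3 -m creep '[{"x":0,"y":0,"z":1,"rx":0,"ry":0,"rz":0,"jaw":2},{"x":0,"y":0,"z":3,"rx":0,"ry":0,"rz":0,"jaw":2},{"x":0,"y":0,"z":6,"rx":0,"ry":0,"rz":0,"jaw":2},{"x":0,"y":1,"z":10,"rx":0,"ry":0,"rz":0,"jaw":2},{"x":0,"y":2,"z":14,"rx":0,"ry":0,"rz":0,"jaw":2},{"x":0,"y":3,"z":18,"rx":0,"ry":0,"rz":0,"jaw":2},{"x":0,"y":4,"z":21,"rx":0,"ry":0,"rz":0,"jaw":2},{"x":0,"y":4,"z":22,"rx":0,"ry":0,"rz":0,"jaw":2}]'; python3 -m creep '[{"x":0,"y":0,"z":0,"rx":0,"ry":0,"rz":0,"jaw":2},{"x":0,"y":0,"z":0,"rx":0,"ry":0,"rz":0,"jaw":2},{"x":0,"y":0,"z":0,"rx":0,"ry":0,"rz":0,"jaw":2},{"x":0,"y":0,"z":0,"rx":0,"ry":0,"rz":0,"jaw":2}]';python3 r.py
```

```text
time_s: 4.85
ee_pos: [0.4301, 0.1912, 0.282]
tool_rot: [0.001, 0.75, 0.661, 0.002]
force: [0.5, -0.6, -4.8]
opening: 0.396
grasp_force: 29.9
time_s: 5.25
ee_pos: [0.4291, 0.1883, 0.2777]
tool_rot: [-0.001, 0.751, 0.66, -0.001]
force: [-0.2, 0.1, -4.7]
opening: 0.396
grasp_force: 29.9
t 5.25 q [ 0.32  0.31 -0.98  1.9   0.29  1.08 -0.91] pos [0.429 0.188 0.278] F [-0.23  0.14 -4.68] M [-0.003 -0.073  0.008] M.y 0.007 open 0.396
```

```bash
python3 -m creep '[{"x":0,"y":0,"z":0,"rx":6,"ry":-0.8,"rz":0,"jaw":2},{"x":0,"y":0,"z":0,"rx":13,"ry":-1.6,"rz":0,"jaw":2},{"x":0,"y":0,"z":0,"rx":20,"ry":-2.5,"rz":0,"jaw":2},{"x":0,"y":0,"z":0,"rx":27,"ry":-3.4,"rz":0,"jaw":2},{"x":0,"y":0,"z":0,"rx":34.7,"ry":-4.4,"rz":0,"jaw":2},{"x":0,"y":0,"z":0,"rx":34.7,"ry":-4.4,"rz":0,"jaw":2},{"x":0,"y":0,"z":0,"rx":34.7,"ry":-4.4,"rz":0,"jaw":2},{"x":0,"y":0,"z":0,"rx":34.7,"ry":-4.4,"rz":0,"jaw":2}]';python3 r.py
python3 -m creep '[{"x":0,"y":0,"z":0,"rx":0,"ry":0,"rz":0,"jaw":2},{"x":0,"y":0,"z":0,"rx":0,"ry":0,"rz":0,"jaw":2},{"x":0,"y":0,"z":0,"rx":0,"ry":0,"rz":0,"jaw":2}]'; python3 r.py
```

```text
time_s: 6.05
ee_pos: [0.4297, 0.1903, 0.2795]
tool_rot: [-0.198, 0.716, 0.631, 0.224]
force: [-0.9, -0.1, -6.0]
opening: 0.396
grasp_force: 29.9
t 6.05 q [ 0.95  0.36 -1.23  2.11 -0.35  0.72 -0.1 ] pos [0.43 0.19 0.28] F [-0.95 -0.11 -5.95] M [-1.211  0.14   0.041] M.y -1.219 open 0.396
time_s: 6.35
ee_pos: [0.4297, 0.1899, 0.2793]
tool_rot: [-0.199, 0.716, 0.63, 0.225]
force: [-0.4, 0.6, -5.2]
opening: 0.396
grasp_force: 29.9
t 6.35 q [ 0.95  0.36 -1.23  2.11 -0.35  0.72 -0.1 ] pos [0.43  0.19  0.279] F [-0.41  0.58 -5.17] M [-1.227  0.156 -0.021] M.y -1.237 open 0.396
```

```bash
python3 -m creep '[{"x":0,"y":0,"z":0,"rx":-7,"ry":0.9,"rz":0,"jaw":2},{"x":0,"y":0,"z":0,"rx":-14,"ry":1.8,"rz":0,"jaw":2},{"x":0,"y":0,"z":0,"rx":-21,"ry":2.7,"rz":0,"jaw":2},{"x":0,"y":0,"z":0,"rx":-28,"ry":3.5,"rz":0,"jaw":2},{"x":0,"y":0,"z":0,"rx":-34.7,"ry":4.4,"rz":0,"jaw":2},{"x":0,"y":0,"z":0,"rx":-34.7,"ry":4.4,"rz":0,"jaw":2},{"x":0,"y":0,"z":0,"rx":-34.7,"ry":4.4,"rz":0,"jaw":2},{"x":0,"y":0,"z":0,"rx":-34.7,"ry":4.4,"rz":0,"jaw":2}]';python3 -m creep '[{"x":0,"y":0,"z":0,"rx":0,"ry":0,"rz":0,"jaw":2},{"x":0,"y":0,"z":0,"rx":0,"ry":0,"rz":0,"jaw":2},{"x":0,"y":0,"z":0,"rx":0,"ry":0,"rz":0,"jaw":2}]'; python3 r.py
python3 -m creep '[{"x":0,"y":0,"z":0,"rx":-7,"ry":0.9,"rz":0,"jaw":2},{"x":0,"y":0,"z":0,"rx":-14,"ry":1.8,"rz":0,"jaw":2},{"x":0,"y":0,"z":0,"rx":-21,"ry":2.7,"rz":0,"jaw":2},{"x":0,"y":0,"z":0,"rx":-28,"ry":3.5,"rz":0,"jaw":2},{"x":0,"y":0,"z":0,"rx":-34.7,"ry":4.4,"rz":0,"jaw":2},{"x":0,"y":0,"z":0,"rx":-34.7,"ry":4.4,"rz":0,"jaw":2},{"x":0,"y":0,"z":0,"rx":-34.7,"ry":4.4,"rz":0,"jaw":2},{"x":0,"y":0,"z":0,"rx":-34.7,"ry":4.4,"rz":0,"jaw":2}]'; python3 r.py
```

```text
time_s: 7.15
ee_pos: [0.4298, 0.1875, 0.2785]
tool_rot: [-0.001, 0.752, 0.659, -0.0]
force: [-0.0, -0.4, -5.7]
opening: 0.395
grasp_force: 30.0
time_s: 7.45
ee_pos: [0.4301, 0.1881, 0.2791]
tool_rot: [-0.0, 0.752, 0.659, 0.0]
force: [0.5, 0.4, -5.2]
opening: 0.398
grasp_force: 30.0
t 7.45 q [ 0.28  0.29 -0.92  1.9   0.26  1.07 -0.88] pos [0.43  0.188 0.279] F [ 0.45  0.42 -5.19] M [-0.036 -0.107  0.034] M.y -0.022 open 0.398
time_s: 8.25
ee_pos: [0.4304, 0.1884, 0.2796]
tool_rot: [0.198, 0.717, 0.629, -0.224]
force: [-1.1, -0.2, -4.6]
opening: 0.4
grasp_force: 30.0
t 8.25 q [-0.23  0.56 -0.75  1.68  0.61  1.66 -1.29] pos [0.43  0.188 0.28 ] F [-1.08 -0.22 -4.63] M [ 1.174 -0.255  0.011] M.y 1.197 open 0.4
```

```bash
python3 -m creep '[{"x":0,"y":0,"z":0,"rx":7,"ry":-0.9,"rz":0,"jaw":2},{"x":0,"y":0,"z":0,"rx":14,"ry":-1.8,"rz":0,"jaw":2},{"x":0,"y":0,"z":0,"rx":21,"ry":-2.7,"rz":0,"jaw":2},{"x":0,"y":0,"z":0,"rx":28,"ry":-3.5,"rz":0,"jaw":2},{"x":0,"y":0,"z":0,"rx":34.7,"ry":-4.4,"rz":0,"jaw":2},{"x":0,"y":0,"z":0,"rx":34.7,"ry":-4.4,"rz":0,"jaw":2},{"x":0,"y":0,"z":0,"rx":34.7,"ry":-4.4,"rz":0,"jaw":2},{"x":0,"y":0,"z":0,"rx":34.7,"ry":-4.4,"rz":0,"jaw":2}]';python3 -m creep '[{"x":0,"y":0,"z":0,"rx":0,"ry":0,"rz":0,"jaw":2},{"x":0,"y":0,"z":0,"rx":0,"ry":0,"rz":0,"jaw":2},{"x":0,"y":0,"z":0,"rx":0,"ry":0,"rz":0,"jaw":2}]'; python3 r.py
```

```text
time_s: 9.05
ee_pos: [0.4296, 0.19, 0.2795]
tool_rot: [0.001, 0.751, 0.661, -0.0]
force: [-0.7, 0.9, -5.6]
opening: 0.395
grasp_force: 30.0
time_s: 9.35
ee_pos: [0.4295, 0.1901, 0.2789]
tool_rot: [-0.0, 0.75, 0.661, -0.0]
force: [0.4, 0.3, -6.1]
opening: 0.397
grasp_force: 30.0
t 9.35 q [ 0.29  0.29 -0.94  1.9   0.27  1.08 -0.89] pos [0.43  0.19  0.279] F [ 0.42  0.29 -6.07] M [-0.07  -0.097  0.019] M.y -0.057 open 0.397
```

Box A's level moment reads -0.02 after one tip and -0.06 after the other. A loose part would swing it by about 0.2 N m, so box A is quiet and I'm standing it back.

```bash
python3 -m creep '[{"x":0,"y":-1,"z":-4,"rx":0,"ry":0,"rz":0,"jaw":2},{"x":0,"y":-3,"z":-8,"rx":0,"ry":0,"rz":0,"jaw":2},{"x":0,"y":-4,"z":-12,"rx":0,"ry":0,"rz":0,"jaw":2},{"x":0,"y":-4,"z":-16,"rx":0,"ry":0,"rz":0,"jaw":2},{"x":0,"y":-4,"z":-19,"rx":0,"ry":0,"rz":0,"jaw":2},{"x":0,"y":-4,"z":-20.5,"rx":0,"ry":0,"rz":0,"jaw":2},{"x":0,"y":-4,"z":-21.3,"rx":0,"ry":0,"rz":0,"jaw":2},{"x":0,"y":-4,"z":-21.9,"rx":0,"ry":0,"rz":0,"jaw":2}]';python3 -m creep '[{"x":0,"y":0,"z":0,"rx":0,"ry":0,"rz":0,"jaw":2},{"x":0,"y":0,"z":0,"rx":0,"ry":0,"rz":0,"jaw":2}]'; python3 r.py
```

```text
time_s: 10.15
ee_pos: [0.4302, 0.1497, 0.0598]
tool_rot: [-0.0, 0.751, 0.66, 0.0]
force: [1.0, 0.1, -4.8]
opening: 0.396
grasp_force: 30.0
time_s: 10.35
ee_pos: [0.4305, 0.1495, 0.0608]
tool_rot: [0.0, 0.751, 0.66, 0.001]
force: [-0.8, 0.3, -5.1]
opening: 0.395
grasp_force: 30.0
t 10.35 q [ 0.12  0.6  -0.68  2.12  0.65  0.63 -1.14] pos [0.431 0.149 0.061] F [-0.79  0.34 -5.06] M [-0.011 -0.095  0.045] M.y 0.002 open 0.395
```

```bash
python3 -m creep '[{"x":0,"y":0,"z":-0.2,"rx":0,"ry":0,"rz":0,"jaw":2},{"x":0,"y":0,"z":-0.2,"rx":0,"ry":0,"rz":0,"jaw":2},{"x":0,"y":0,"z":-0.2,"rx":0,"ry":0,"rz":0,"jaw":8.8},{"x":0,"y":0,"z":-0.2,"rx":0,"ry":0,"rz":0,"jaw":8.8},{"x":0,"y":0,"z":-0.2,"rx":0,"ry":0,"rz":0,"jaw":8.8},{"x":0,"y":0,"z":-0.2,"rx":0,"ry":0,"rz":0,"jaw":8.8},{"x":0,"y":0,"z":-0.2,"rx":0,"ry":0,"rz":0,"jaw":8.8}]'
python3 -m creep '[{"x":0,"y":0,"z":3,"rx":0,"ry":0,"rz":0,"jaw":8.8},{"x":0,"y":0,"z":7,"rx":0,"ry":0,"rz":0,"jaw":8.8},{"x":0,"y":0,"z":11,"rx":0,"ry":0,"rz":0,"jaw":8.8},{"x":3,"y":0,"z":14,"rx":0,"ry":0,"rz":2,"jaw":8.8},{"x":7,"y":1,"z":16,"rx":0,"ry":0,"rz":6,"jaw":8.8},{"x":10,"y":2,"z":18,"rx":0,"ry":0,"rz":6,"jaw":8.8},{"x":12.2,"y":2.3,"z":18,"rx":0,"ry":0,"rz":6,"jaw":8.8},{"x":12.2,"y":2.3,"z":18,"rx":0,"ry":0,"rz":6,"jaw":8.8}]'
python3 - <<'E'
from station import cams
from h import *
c=cams.get_calibration("wrist");p,d=cams.camera("wrist");np.savez("pics/w2.npz",p=p,d=d,**c)
p,d,W=pts("pics/w2.npz");hsv=cv2.cvtColor(p,cv2.COLOR_RGB2HSV);z=W[...,2]
blobs((d>0)&(hsv[...,0]>105)&(hsv[...,0]<130)&(hsv[...,1]>120)&(abs(z-.092)<.008),W,0)
E
python3 r.py
```

```text
time_s: 11.05
ee_pos: [0.4298, 0.1492, 0.0581]
tool_rot: [-0.0, 0.751, 0.66, 0.0]
force: [-0.6, -0.2, 0.3]
opening: 0.83
grasp_force: 0.0
time_s: 11.85
ee_pos: [0.5543, 0.1724, 0.2383]
tool_rot: [-0.0, 0.716, 0.698, 0.001]
force: [-0.6, 0.0, -0.4]
opening: 1.001
grasp_force: 0.0
px [320. 173.] n 6545 med [0.552 0.187 0.09 ] min [0.533 0.09  0.084] max [0.571 0.255 0.093] rect [552. 172.] [165.  35.] 89
px [187. 181.] n 5199 med [0.433 0.18  0.09 ] min [0.406 0.094 0.084] max [0.458 0.234 0.093] rect [432. 162.] [142.  36.] 82
px [450. 179.] n 4787 med [0.667 0.175 0.09 ] min [0.645 0.104 0.084] max [0.692 0.225 0.093] rect [668. 164.] [119.  36.] 84
px [415. 281.] n 78 med [0.642 0.069 0.089] min [0.64  0.061 0.084] max [0.647 0.09  0.091] rect [642.  75.] [ 6. 29.] 8
t 11.9 q [ 0.23  0.55 -0.85  1.69  0.45  1.11 -0.77] pos [0.552 0.172 0.238] F [-0.31  0.28 -0.52] M [-0.032 -0.022 -0.002] M.y -0.031 open 0.997
```

```bash
python3 -m creep '[{"x":0,"y":0,"z":-4,"rx":0,"ry":0,"rz":0,"jaw":8.8},{"x":0,"y":0,"z":-8,"rx":0,"ry":0,"rz":0,"jaw":8.8},{"x":0,"y":0,"z":-12,"rx":0,"ry":0,"rz":0,"jaw":8.8},{"x":0,"y":0,"z":-15,"rx":0,"ry":0,"rz":0,"jaw":8.8},{"x":0,"y":0,"z":-17,"rx":0,"ry":0,"rz":0,"jaw":8.8},{"x":0,"y":0,"z":-18,"rx":0,"ry":0,"rz":0,"jaw":8.8},{"x":0,"y":0,"z":-18,"rx":0,"ry":0,"rz":0,"jaw":8.8}]'; python3 -m creep '[{"x":0,"y":0,"z":0,"rx":0,"ry":0,"rz":0,"jaw":2},{"x":0,"y":0,"z":0,"rx":0,"ry":0,"rz":0,"jaw":2},{"x":0,"y":0,"z":0,"rx":0,"ry":0,"rz":0,"jaw":2},{"x":0,"y":0,"z":0,"rx":0,"ry":0,"rz":0,"jaw":2},{"x":0,"y":0,"z":0,"rx":0,"ry":0,"rz":0,"jaw":2},{"x":0,"y":0,"z":0,"rx":0,"ry":0,"rz":0,"jaw":2},{"x":0,"y":0,"z":0,"rx":0,"ry":0,"rz":0,"jaw":2}]'
python3 -m creep '[{"x":0,"y":0,"z":1,"rx":0,"ry":0,"rz":0,"jaw":2},{"x":0,"y":0,"z":3,"rx":0,"ry":0,"rz":0,"jaw":2},{"x":0,"y":0,"z":6,"rx":0,"ry":0,"rz":0,"jaw":2},{"x":0,"y":0,"z":10,"rx":0,"ry":0,"rz":0,"jaw":2},{"x":0,"y":1,"z":14,"rx":0,"ry":0,"rz":0,"jaw":2},{"x":0,"y":2,"z":18,"rx":0,"ry":0,"rz":0,"jaw":2},{"x":0,"y":3,"z":21,"rx":0,"ry":0,"rz":0,"jaw":2},{"x":0,"y":3,"z":22,"rx":0,"ry":0,"rz":0,"jaw":2}]'; python3 -m creep '[{"x":0,"y":0,"z":0,"rx":0,"ry":0,"rz":0,"jaw":2},{"x":0,"y":0,"z":0,"rx":0,"ry":0,"rz":0,"jaw":2},{"x":0,"y":0,"z":0,"rx":0,"ry":0,"rz":0,"jaw":2},{"x":0,"y":0,"z":0,"rx":0,"ry":0,"rz":0,"jaw":2}]';python3 r.py
```

```text
time_s: 12.6
ee_pos: [0.5501, 0.1717, 0.0571]
tool_rot: [-0.001, 0.715, 0.699, -0.001]
force: [0.1, -0.4, 1.0]
opening: 1.002
grasp_force: 0.0
time_s: 13.3
ee_pos: [0.5522, 0.1722, 0.0583]
tool_rot: [0.0, 0.716, 0.699, 0.0]
force: [0.7, 0.4, -1.9]
opening: 0.398
grasp_force: 29.9
time_s: 14.1
ee_pos: [0.552, 0.2048, 0.2815]
tool_rot: [0.0, 0.715, 0.7, 0.002]
force: [0.3, 0.8, -4.2]
opening: 0.4
grasp_force: 29.9
time_s: 14.5
ee_pos: [0.5512, 0.2012, 0.2765]
tool_rot: [-0.001, 0.716, 0.698, -0.001]
force: [1.1, -1.3, -5.6]
opening: 0.4
grasp_force: 29.9
t 14.5 q [ 0.19  0.52 -0.86  1.62  0.42  1.19 -0.79] pos [0.551 0.201 0.276] F [ 1.13 -1.33 -5.6 ] M [-0.059 -0.101 -0.023] M.y -0.057 open 0.4
```

```bash
python3 -m creep '[{"x":0,"y":0,"z":0,"rx":7,"ry":-0.2,"rz":0,"jaw":2},{"x":0,"y":0,"z":0,"rx":14,"ry":-0.3,"rz":0,"jaw":2},{"x":0,"y":0,"z":0,"rx":21,"ry":-0.5,"rz":0,"jaw":2},{"x":0,"y":0,"z":0,"rx":28,"ry":-0.6,"rz":0,"jaw":2},{"x":0,"y":0,"z":0,"rx":35,"ry":-0.8,"rz":0,"jaw":2},{"x":0,"y":0,"z":0,"rx":35,"ry":-0.8,"rz":0,"jaw":2},{"x":0,"y":0,"z":0,"rx":35,"ry":-0.8,"rz":0,"jaw":2},{"x":0,"y":0,"z":0,"rx":35,"ry":-0.8,"rz":0,"jaw":2}]'
python3 -m creep '[{"x":0,"y":0,"z":0,"rx":0,"ry":0,"rz":0,"jaw":2},{"x":0,"y":0,"z":0,"rx":0,"ry":0,"rz":0,"jaw":2},{"x":0,"y":0,"z":0,"rx":0,"ry":0,"rz":0,"jaw":2}]'; python3 r.py
python3 -m creep '[{"x":0,"y":0,"z":0,"rx":-7,"ry":0.2,"rz":0,"jaw":2},{"x":0,"y":0,"z":0,"rx":-14,"ry":0.3,"rz":0,"jaw":2},{"x":0,"y":0,"z":0,"rx":-21,"ry":0.5,"rz":0,"jaw":2},{"x":0,"y":0,"z":0,"rx":-28,"ry":0.6,"rz":0,"jaw":2},{"x":0,"y":0,"z":0,"rx":-35,"ry":0.8,"rz":0,"jaw":2},{"x":0,"y":0,"z":0,"rx":-35,"ry":0.8,"rz":0,"jaw":2},{"x":0,"y":0,"z":0,"rx":-35,"ry":0.8,"rz":0,"jaw":2},{"x":0,"y":0,"z":0,"rx":-35,"ry":0.8,"rz":0,"jaw":2}]'
python3 -m creep '[{"x":0,"y":0,"z":0,"rx":0,"ry":0,"rz":0,"jaw":2},{"x":0,"y":0,"z":0,"rx":0,"ry":0,"rz":0,"jaw":2}]'; python3 r.py
python3 -m creep '[{"x":0,"y":0,"z":0,"rx":0,"ry":0,"rz":0,"jaw":2},{"x":0,"y":0,"z":0,"rx":0,"ry":0,"rz":0,"jaw":2}]'; python3 r.py
```

```text
time_s: 15.3
ee_pos: [0.5514, 0.204, 0.279]
tool_rot: [-0.21, 0.681, 0.668, 0.214]
force: [-0.1, 0.3, -4.6]
opening: 0.394
grasp_force: 30.0
time_s: 15.6
ee_pos: [0.5516, 0.203, 0.2785]
tool_rot: [-0.21, 0.682, 0.667, 0.215]
force: [-1.0, -0.4, -5.2]
opening: 0.394
grasp_force: 30.0
t 15.6 q [ 0.72  0.66 -1.16  1.78  0.03  0.85 -0.32] pos [0.552 0.203 0.278] F [-0.98 -0.43 -5.19] M [-1.136 -0.083 -0.024] M.y -1.134 open 0.394
time_s: 16.4
ee_pos: [0.5522, 0.2001, 0.2774]
tool_rot: [-0.001, 0.717, 0.698, 0.0]
force: [0.2, -0.3, -5.2]
opening: 0.395
grasp_force: 30.0
time_s: 16.6
ee_pos: [0.5523, 0.2002, 0.2777]
tool_rot: [-0.0, 0.717, 0.697, -0.0]
force: [0.4, -0.5, -4.8]
opening: 0.398
grasp_force: 30.0
t 16.6 q [ 0.17  0.51 -0.84  1.62  0.4   1.19 -0.78] pos [0.552 0.2   0.278] F [ 0.39 -0.51 -4.82] M [ 0.037 -0.043 -0.04 ] M.y 0.038 open 0.398
time_s: 16.8
ee_pos: [0.552, 0.2016, 0.2781]
tool_rot: [-0.0, 0.716, 0.698, 0.0]
force: [0.8, 0.9, -5.1]
opening: 0.388
grasp_force: 30.0
t 16.8 q [ 0.17  0.51 -0.84  1.62  0.4   1.19 -0.78] pos [0.552 0.202 0.278] F [ 0.81  0.88 -5.13] M [ 0.086 -0.092 -0.049] M.y 0.088 open 0.388
```

```bash
python3 -m creep '[{"x":0,"y":0,"z":0,"rx":-7,"ry":0.2,"rz":0,"jaw":2},{"x":0,"y":0,"z":0,"rx":-14,"ry":0.3,"rz":0,"jaw":2},{"x":0,"y":0,"z":0,"rx":-21,"ry":0.5,"rz":0,"jaw":2},{"x":0,"y":0,"z":0,"rx":-28,"ry":0.6,"rz":0,"jaw":2},{"x":0,"y":0,"z":0,"rx":-35,"ry":0.8,"rz":0,"jaw":2},{"x":0,"y":0,"z":0,"rx":-35,"ry":0.8,"rz":0,"jaw":2},{"x":0,"y":0,"z":0,"rx":-35,"ry":0.8,"rz":0,"jaw":2},{"x":0,"y":0,"z":0,"rx":-35,"ry":0.8,"rz":0,"jaw":2}]'
python3 -m creep '[{"x":0,"y":0,"z":0,"rx":0,"ry":0,"rz":0,"jaw":2},{"x":0,"y":0,"z":0,"rx":0,"ry":0,"rz":0,"jaw":2},{"x":0,"y":0,"z":0,"rx":0,"ry":0,"rz":0,"jaw":2}]'; python3 r.py
python3 -m creep '[{"x":0,"y":0,"z":0,"rx":7,"ry":-0.2,"rz":0,"jaw":2},{"x":0,"y":0,"z":0,"rx":14,"ry":-0.3,"rz":0,"jaw":2},{"x":0,"y":0,"z":0,"rx":21,"ry":-0.5,"rz":0,"jaw":2},{"x":0,"y":0,"z":0,"rx":28,"ry":-0.6,"rz":0,"jaw":2},{"x":0,"y":0,"z":0,"rx":35,"ry":-0.8,"rz":0,"jaw":2},{"x":0,"y":0,"z":0,"rx":35,"ry":-0.8,"rz":0,"jaw":2},{"x":0,"y":0,"z":0,"rx":35,"ry":-0.8,"rz":0,"jaw":2},{"x":0,"y":0,"z":0,"rx":35,"ry":-0.8,"rz":0,"jaw":2}]'
python3 -m creep '[{"x":0,"y":0,"z":0,"rx":0,"ry":0,"rz":0,"jaw":2},{"x":0,"y":0,"z":0,"rx":0,"ry":0,"rz":0,"jaw":2}]'; python3 r.py
python3 -m creep '[{"x":0,"y":0,"z":0,"rx":0,"ry":0,"rz":0,"jaw":2}]'; python3 r.py
python3 -m creep '[{"x":0,"y":0,"z":0,"rx":0,"ry":0,"rz":0,"jaw":2}]'; python3 r.py
python3 -m creep '[{"x":0,"y":0,"z":0,"rx":0,"ry":0,"rz":0,"jaw":2}]'; python3 r.py
```

```text
time_s: 17.6
ee_pos: [0.5526, 0.201, 0.2788]
tool_rot: [0.21, 0.684, 0.666, -0.214]
force: [0.2, 0.0, -4.0]
opening: 0.402
grasp_force: 30.0
time_s: 17.9
ee_pos: [0.5521, 0.2014, 0.2786]
tool_rot: [0.21, 0.683, 0.666, -0.215]
force: [-0.4, 0.3, -5.3]
opening: 0.399
grasp_force: 30.0
t 17.9 q [-0.29  0.69 -0.63  1.43  0.74  1.69 -1.05] pos [0.552 0.201 0.279] F [-0.36  0.32 -5.28] M [ 1.084 -0.088 -0.008] M.y 1.086 open 0.399
time_s: 18.7
ee_pos: [0.551, 0.2037, 0.2781]
tool_rot: [0.0, 0.714, 0.7, -0.001]
force: [-0.2, 0.6, -4.8]
opening: 0.391
grasp_force: 30.0
time_s: 18.9
ee_pos: [0.5512, 0.2038, 0.278]
tool_rot: [0.0, 0.714, 0.7, -0.0]
force: [-0.8, 0.7, -5.5]
opening: 0.398
grasp_force: 30.0
t 18.9 q [ 0.17  0.51 -0.84  1.62  0.41  1.19 -0.78] pos [0.551 0.204 0.278] F [-0.78  0.74 -5.52] M [-0.126 -0.045  0.018] M.y -0.125 open 0.398
time_s: 19.0
ee_pos: [0.5515, 0.2031, 0.278]
tool_rot: [0.0, 0.715, 0.699, -0.0]
force: [-0.2, -0.4, -4.8]
opening: 0.399
grasp_force: 30.0
t 19.0 q [ 0.17  0.51 -0.84  1.62  0.41  1.19 -0.78] pos [0.551 0.203 0.278] F [-0.16 -0.38 -4.84] M [-0.126 -0.048 -0.074] M.y -0.125 open 0.399
time_s: 19.1
ee_pos: [0.5517, 0.2026, 0.278]
tool_rot: [0.0, 0.715, 0.699, -0.0]
force: [0.1, 0.1, -3.7]
opening: 0.397
grasp_force: 30.0
t 19.1 q [ 0.17  0.51 -0.84  1.62  0.4   1.19 -0.78] pos [0.552 0.203 0.278] F [ 0.09  0.09 -3.72] M [-0.141 -0.119 -0.031] M.y -0.138 open 0.397
time_s: 19.2
ee_pos: [0.5518, 0.2023, 0.278]
tool_rot: [0.0, 0.715, 0.699, -0.0]
force: [-0.0, -0.0, -4.3]
opening: 0.394
grasp_force: 30.0
t 19.2 q [ 0.17  0.51 -0.84  1.62  0.4   1.19 -0.78] pos [0.552 0.202 0.278] F [-0.03 -0.03 -4.28] M [-0.11  -0.15   0.002] M.y -0.107 open 0.394
```

Box B's level moment reads about +0.06 after one tip and -0.12 after the other. I'll do one repeat tip to be sure.

```bash
python3 -m creep '[{"x":0,"y":0,"z":0,"rx":7,"ry":-0.2,"rz":0,"jaw":2},{"x":0,"y":0,"z":0,"rx":14,"ry":-0.3,"rz":0,"jaw":2},{"x":0,"y":0,"z":0,"rx":21,"ry":-0.5,"rz":0,"jaw":2},{"x":0,"y":0,"z":0,"rx":28,"ry":-0.6,"rz":0,"jaw":2},{"x":0,"y":0,"z":0,"rx":35,"ry":-0.8,"rz":0,"jaw":2},{"x":0,"y":0,"z":0,"rx":35,"ry":-0.8,"rz":0,"jaw":2},{"x":0,"y":0,"z":0,"rx":35,"ry":-0.8,"rz":0,"jaw":2},{"x":0,"y":0,"z":0,"rx":35,"ry":-0.8,"rz":0,"jaw":2}]' >/dev/null
python3 -m creep '[{"x":0,"y":0,"z":0,"rx":0,"ry":0,"rz":0,"jaw":2},{"x":0,"y":0,"z":0,"rx":0,"ry":0,"rz":0,"jaw":2}]' >/dev/null; python3 r.py
python3 -m creep '[{"x":0,"y":0,"z":0,"rx":-7,"ry":0.2,"rz":0,"jaw":2},{"x":0,"y":0,"z":0,"rx":-14,"ry":0.3,"rz":0,"jaw":2},{"x":0,"y":0,"z":0,"rx":-21,"ry":0.5,"rz":0,"jaw":2},{"x":0,"y":0,"z":0,"rx":-28,"ry":0.6,"rz":0,"jaw":2},{"x":0,"y":0,"z":0,"rx":-35,"ry":0.8,"rz":0,"jaw":2},{"x":0,"y":0,"z":0,"rx":-35,"ry":0.8,"rz":0,"jaw":2},{"x":0,"y":0,"z":0,"rx":-35,"ry":0.8,"rz":0,"jaw":2},{"x":0,"y":0,"z":0,"rx":-35,"ry":0.8,"rz":0,"jaw":2}]' >/dev/null
for i in 1 2 3; do python3 -m creep '[{"x":0,"y":0,"z":0,"rx":0,"ry":0,"rz":0,"jaw":2},{"x":0,"y":0,"z":0,"rx":0,"ry":0,"rz":0,"jaw":2}]' >/dev/null; python3 r.py; done
```

```text
t 20.2 q [ 0.7   0.65 -1.13  1.78 -0.    0.85 -0.3 ] pos [0.552 0.203 0.279] F [ 0.51 -0.01 -4.47] M [-1.08  -0.083  0.062] M.y -1.078 open 0.398
t 21.2 q [ 0.16  0.5  -0.81  1.62  0.39  1.18 -0.77] pos [0.552 0.2   0.278] F [-0.33  0.25 -4.57] M [ 0.047 -0.052  0.054] M.y 0.049 open 0.4
t 21.4 q [ 0.15  0.5  -0.81  1.62  0.39  1.18 -0.77] pos [0.552 0.202 0.278] F [ 0.09 -0.27 -4.2 ] M [ 0.041 -0.113 -0.019] M.y 0.044 open 0.396
t 21.6 q [ 0.15  0.5  -0.81  1.62  0.39  1.18 -0.77] pos [0.552 0.202 0.278] F [-0.37 -0.74 -4.55] M [ 0.092 -0.054 -0.01 ] M.y 0.093 open 0.393
```

Box B is confirmed: its level moment swings between about +0.06 and -0.12, with the right signs. I'm carrying it round the front of the microscope.

```bash
python3 -m creep '[{"x":-3,"y":0,"z":0,"rx":0,"ry":0,"rz":-6,"jaw":2},{"x":-7,"y":0,"z":0,"rx":0,"ry":0,"rz":-14,"jaw":2},{"x":-11,"y":0,"z":0,"rx":0,"ry":0,"rz":-22,"jaw":2},{"x":-15,"y":-1,"z":0,"rx":0,"ry":0,"rz":-30,"jaw":2},{"x":-19,"y":-2,"z":0,"rx":0,"ry":0,"rz":-38,"jaw":2},{"x":-22,"y":-6,"z":0,"rx":0,"ry":0,"rz":-46,"jaw":2},{"x":-23.5,"y":-10,"z":0,"rx":0,"ry":0,"rz":-54,"jaw":2},{"x":-24,"y":-13,"z":0,"rx":0,"ry":0,"rz":-62,"jaw":2}]'; python3 -m creep '[{"x":0,"y":-1,"z":0,"rx":0,"ry":0,"rz":0,"jaw":2},{"x":0,"y":-1,"z":0,"rx":0,"ry":0,"rz":0,"jaw":2}]'; python3 r.py
```

```text
time_s: 22.4
ee_pos: [0.3098, 0.0703, 0.2781]
tool_rot: [0.001, 0.974, 0.228, 0.0]
force: [0.9, -0.8, -5.0]
opening: 0.397
grasp_force: 30.0
time_s: 22.6
ee_pos: [0.3117, 0.0611, 0.2784]
tool_rot: [0.001, 0.973, 0.229, 0.0]
force: [-0.2, 0.5, -5.9]
opening: 0.398
grasp_force: 30.0
t 22.6 q [ 0.39 -0.12 -0.66  2.22 -0.08  1.01 -1.33] pos [0.312 0.061 0.278] F [-0.19  0.55 -5.88] M [ 0.125 -0.17  -0.041] M.y 0.208 open 0.398
```

```bash
python3 -m creep '[{"x":0,"y":-3,"z":0,"rx":0,"ry":0,"rz":0,"jaw":2},{"x":-0.5,"y":-7,"z":0,"rx":0,"ry":0,"rz":0,"jaw":2},{"x":-2,"y":-11,"z":0,"rx":0,"ry":0,"rz":0,"jaw":2},{"x":-4,"y":-15,"z":0,"rx":0,"ry":0,"rz":0,"jaw":2},{"x":-6,"y":-19,"z":0,"rx":0,"ry":0,"rz":0,"jaw":2},{"x":-8,"y":-23,"z":0,"rx":0,"ry":0,"rz":0,"jaw":2},{"x":-10,"y":-27,"z":0,"rx":0,"ry":0,"rz":0,"jaw":2},{"x":-12,"y":-31,"z":0,"rx":0,"ry":0,"rz":0,"jaw":2}]'; python3 r.py;python3 -m creep '[{"x":-1,"y":-4,"z":0,"rx":0,"ry":0,"rz":0,"jaw":2},{"x":-2,"y":-8,"z":0,"rx":0,"ry":0,"rz":0,"jaw":2},{"x":-2,"y":-12,"z":0,"rx":0,"ry":0,"rz":0,"jaw":2},{"x":-1,"y":-16,"z":0,"rx":0,"ry":0,"rz":0,"jaw":2},{"x":-1,"y":-18,"z":0,"rx":0,"ry":0,"rz":0,"jaw":2},{"x":-1,"y":-18,"z":0,"rx":0,"ry":0,"rz":0,"jaw":2}]'; python3 r.py
```

```text
time_s: 23.4
ee_pos: [0.192, -0.249, 0.2785]
tool_rot: [0.001, 0.973, 0.232, 0.0]
force: [2.1, -0.5, -3.4]
opening: 0.399
grasp_force: 30.0
t 23.4 q [ 0.76 -0.14  0.01  2.26  0.    1.02 -0.33] pos [ 0.192 -0.249  0.279] F [ 2.07 -0.54 -3.35] M [ 0.067 -0.287  0.008] M.y 0.286 open 0.399
time_s: 24.0
ee_pos: [0.1834, -0.4303, 0.2779]
tool_rot: [0.001, 0.973, 0.231, -0.0]
force: [0.2, 0.5, -5.2]
opening: 0.395
grasp_force: 30.0
t 24.0 q [ 0.9   0.16  0.2   1.96 -0.04  1.02  0.  ] pos [ 0.183 -0.43   0.278] F [ 0.18  0.52 -5.17] M [ 0.143 -0.135  0.015] M.y 0.185 open 0.395
```

```bash
python3 -m creep '[{"x":3,"y":0,"z":0,"rx":0,"ry":0,"rz":7,"jaw":2},{"x":6,"y":0,"z":-1,"rx":0,"ry":0,"rz":14,"jaw":2},{"x":9,"y":0,"z":-2,"rx":0,"ry":0,"rz":21,"jaw":2},{"x":12,"y":0,"z":-3,"rx":0,"ry":0,"rz":28,"jaw":2},{"x":15,"y":0,"z":-4,"rx":0,"ry":0,"rz":35,"jaw":2},{"x":18,"y":0,"z":-5,"rx":0,"ry":0,"rz":42,"jaw":2},{"x":21,"y":0,"z":-5.6,"rx":0,"ry":0,"rz":48,"jaw":2},{"x":24,"y":0,"z":-5.6,"rx":0,"ry":0,"rz":54,"jaw":2}]'; python3 r.py
python3 - <<'E'
from station import cams
import cv2,numpy as np
p,d=cams.camera("side");cv2.imwrite("pics/side3.png",p[:,:,::-1])
E
```

```text
time_s: 24.8
ee_pos: [0.4236, -0.4253, 0.2206]
tool_rot: [-0.002, 0.76, 0.65, 0.0]
force: [0.7, -0.1, -4.5]
opening: 0.399
grasp_force: 30.0
t 24.8 q [ 0.75  0.47 -0.05  1.68  0.02  1.    0.54] pos [ 0.424 -0.425  0.221] F [ 0.71 -0.14 -4.52] M [ 0.003 -0.082  0.037] M.y 0.016 open 0.399
```

View pics/side3.png

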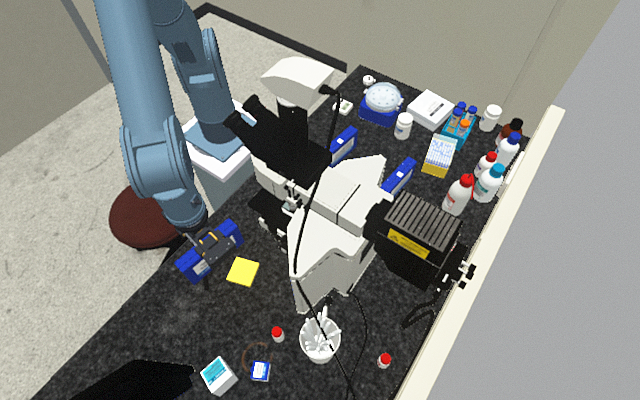

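The picture shows the held box upright at (210,250), the pad at (243,271), and boxes A and C still standing at (343,145) and (398,178). I'll make the last shift onto the pad and settle.

```bash
python3 -m creep '[{"x":1,"y":2,"z":0,"rx":0,"ry":0,"rz":0,"jaw":2},{"x":2,"y":4,"z":0,"rx":0,"ry":0,"rz":0,"jaw":2},{"x":2,"y":4,"z":0,"rx":0,"ry":0,"rz":0,"jaw":2},{"x":2,"y":4,"z":0,"rx":0,"ry":0,"rz":0,"jaw":2},{"x":2,"y":4,"z":0,"rx":0,"ry":0,"rz":0,"jaw":2},{"x":2,"y":4,"z":0,"rx":0,"ry":0,"rz":0,"jaw":2}]'; python3 r.py
python3 - <<'E'
from station import cams
from h import *
for n in("side","scene"):
    c=cams.get_calibration(n);p,d=cams.camera(n);np.savez(f"pics/{n}4.npz",p=p,d=d,**c)
    if n=="scene":cv2.imwrite("pics/scene4.png",p[:,:,::-1])
    p,d,W=pts(f"pics/{n}4.npz");hsv=cv2.cvtColor(p,cv2.COLOR_RGB2HSV);z=W[...,2]
    b=(d>0)&(hsv[...,0]>105)&(hsv[...,0]<130)&(hsv[...,1]>120)
    print(n);blobs(b&(abs(z-.092)<.008),W,0);blobs(b&(W[...,1]<-.25)&(z>.1)&(W[...,0]<.6),W,0,30)
E
```

```text
time_s: 25.45
ee_pos: [0.4413, -0.3886, 0.2221]
tool_rot: [0.0, 0.763, 0.646, -0.0]
force: [0.7, 0.6, -4.4]
opening: 0.395
grasp_force: 30.0
t 25.45 q [ 0.69  0.44 -0.06  1.72  0.03  0.99  0.46] pos [ 0.441 -0.389  0.222] F [ 0.7   0.61 -4.43] M [-0.03  -0.088  0.029] M.y -0.015 open 0.395
side
px [342. 137.] n 274 med [0.437 0.174 0.09 ] min [0.414 0.096 0.084] max [0.461 0.235 0.095] rect [435. 166.] [137.  37.] 82
px [398. 174.] n 413 med [0.669 0.134 0.09 ] min [0.645 0.06  0.084] max [0.693 0.225 0.096] rect [669. 143.] [164.  36.] 84
px [246. 223.] n 316 med [ 0.466 -0.323  0.253] min [ 0.432 -0.374  0.168] max [ 0.538 -0.306  0.339] rect [ 485. -345.] [ 51. 118.] 60
px [206. 256.] n 599 med [ 0.445 -0.449  0.25 ] min [ 0.412 -0.472  0.161] max [ 0.513 -0.406  0.318] rect [ 464. -444.] [63. 95.] 81
scene
px [314. 162.] n 121 med [0.659 0.158 0.088] min [0.641 0.093 0.084] max [0.688 0.226 0.092] rect [665. 160.] [134.  38.] 84
px [260. 178.] n 207 med [0.423 0.135 0.089] min [0.4   0.065 0.084] max [0.452 0.235 0.091] rect [426. 150.] [168.  36.] 83
px [381. 205.] n 1921 med [ 0.422 -0.422  0.214] min [ 0.349 -0.472  0.159] max [ 0.477 -0.255  0.295] rect [ 453. -371.] [205. 117.] 49
```

View pics/scene4.png

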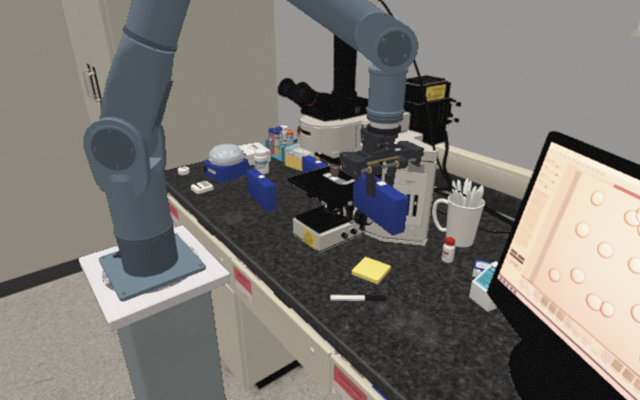

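The picture shows the box upright and level at (381,205) above the pad at (371,270). The bottle at (448,250), the jar and the timer are unmoved, and both quiet boxes are standing. I'm handing in.

```bash
python3 -c "
from station import workorder;print(workorder.close_job())"
```

```text
the job is handed in; nothing more can be done
None
```

I handed the job in at 25.5 s, holding the rattling box (the middle of the three) upright over the note pad: about 1 cm off its centre, with the underside about 15 cm above it. I tested and stood back the nearest box, never needed to lift the third, and the verdict was not reported back.

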